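# Sieve the nuts out from among the control knobs

### The arm

A 7-joint arm with a two-finger parallel gripper is mounted at the origin on a cart in front of the work surface, level with it; the furniture and walls round the work are solid. World frame = base frame: x ahead of the robot, y to its left, z up, the work surface at z = 0. Lengths are in mm, angles in rad, forces in N, time in s.
With the tool pointing down it reaches from about 400 to 750 mm from the base axis. Payload 19.5 kg.
Tool frame: the origin (TCP) lies midway between the tips of the shut fingers; the grasp point (between the pads) lies 19 mm behind it (r.grasp_offset is the distance from the TCP to the grasp point, in mm); z points along the fingers, y is the direction in which the jaws open and shut (so a half turn about z gives the same grasp; the last joint's range is limited). The gripper opens to 85 mm and grips with 20 to 120 N. Pads are 22 mm wide; open, the fingers measure 114 mm over their backs; the gripper's body (76 mm by 85 mm) begins 54 mm behind the grasp point. The pads swing forward as they close: fully open they stand 13 mm farther back than shut.
Start: joints at [-1.148, 0.707, -0.028, 1.485, 0.022, 0.951, -0.075], TCP at [257.724, 513.978, 231.268] pointing down, gripper open.
Joint ranges: [-2.71, 2.71], [-0.32, 2.16], [-1.57, 1.52], [0, 2.45], [-1.46, 4.6], [0, 2.02], [-2.83, 2.83]. Speed limits (rad/s): [1.89, 1.89, 2.57, 2.57, 3.01, 3.01, 3.01].

### API

Orientations are given as a unit quaternion [w, x, y, z].
In Python, from bench import r, solve_ik, get_image, camera_model, close_job gives the robot as it stands. Calls block until the motion is done:
- r.reach(position, orientation): joint-space move of the TCP to a pose.
- r.movel(position, orientation=None, velocity=150, max_force=None): straight line of the TCP; orientation=None keeps the orientation; velocity is the mean speed in mm/s. With max_force (N) it stops when the force on the tool has changed by that much, and returns True; else False.
- r.goto_joints(angles): joint-space move.
- r.move_gripper(opening): finger opening in mm; the grip force is fixed at half the most; returns when the fingers have stopped.
- r.wait(seconds).
- solve_ik(position, orientation): joint angles nearest the present ones, or None.
- get_image(name): name is "scene" or "top" or "wrist"; returns (picture, depth): 480x640x3 uint8, red, green, blue; 480x640 float32, mm along the optical axis (not along the pixel's ray), 0 where there is no reading.
- camera_model(name): a dict with "intrinsics" (3x3 intrinsics, pixels), "k1" (the pictures are not rectified: a ray, as slopes to the right and down, at radius r is drawn at 1 + k1 r^2 times it, then the intrinsics apply), "cam_to_world" (4x4, takes a point from camera to world coordinates). Camera axes: x right, y down, z forward; pixel columns grow to the right and rows downward; lengths in mm; the calibration is good to about 2 mm. A picture is of the moment at which its call begins: read the wrist's pose just before it. camera_model takes no time and is no camera call; for the wrist camera it gives the pose at the moment of the call.
A pose or a line that the arm cannot do raises r.MotionError and nothing moves.
- close_job(): hands the job in, once; it reports no verdict.
Readings, each from a call of its own:
- r.get_time(): time.
- r.get_joint_positions(): joint angles.
- r.get_qd(): joint speeds.
- r.get_joint_torque(): joint torques, N m.
- r.get_ee_pos(): TCP position.
- r.get_ee_rot(): TCP orientation.
- r.get_force(): force on the tool from outside, world axes, zero at the start.
- r.get_wrist_torque(): the same for the moment, N m.
- r.get_grip_width(): finger opening in mm.
Only numpy, scipy, OpenCV 4.12 (cv2) and the standard library are available. Lean on these libraries where they do the work, as an engineer would, in place of code of your own. Each camera call takes 0.05 s, during which the arm holds its last target. There are 200 camera calls.

### The job

The sieve on the catch box holds small brass nuts mixed with control knobs. Take it by its handle and, keeping it down on its rails, first slide it softly up against the rubber stops to feel where they are, then shake it briskly side to side between them, without ramming them, until every nut has dropped into the box. Then lift the sieve out with all the knobs in it and stand it flat in the middle of the black tray; leave the other things on the bench alone.

Things in the scene. Friction and masses are not known exactly. Their poses are not given: they have to be found in the camera images.
- catch_box: grey sheet-steel catch box, fixed to the bench, open on top: outside 162 (x) x 252 (y) mm, inside 154 x 244 mm, floor 3 mm thick, long side walls 66 mm high. Origin: centre of its underside; z up, y along its long side (+y: its left end as seen from the robot). Turned up to 0.25 rad. It and the tray stand left and right, either way round
- rails (a point): point above the box's centre, level with the tops of its two smooth white rails, 50 mm above the box's underside. The rails run along the box's y against the long walls, 12 mm wide. The sieve stands on them and slides along the box's y; it has 2 mm of play to each side in x
- stop_clamp: knurled black clamp knob, fixed in the middle of the box's -x (front) long wall, 54 mm up (origin: on the wall's outer face). It clamps a steel stop bar that slides along y; the bar's two arms reach over the box, one beyond each end of the sieve, 69 mm up. Each ends in a rubber stop that springs in, 1 N to start, then 5 N per mm; over 3 mm (16 N) it is rammed
- stop_travel (a point): nominal middle of the sieve's travel, at the box's centre, 69 mm up (fixed to the box). The two stops stand 160 mm apart, so the 140 mm sieve has 20 mm of free travel in all, but the bar is clamped in a different place each time, up to 9 mm either way along the box's y, and that is not reported: the stops must be felt for
- sieve: aluminium slotted sieve, about 0.4 kg, frame 150 (x) x 140 (y) x 36 mm high, at the start on the box's rails within 1 mm of the middle, its axes along the box's. Origin: centre of its underside. A bail handle with a black grip arches over it in its x-z plane, 97 mm high
- sieve_plate (a point): centre of the sieve plate's top, 6 mm above the sieve's underside. Plate 128 x 124 mm inside the frame, 3 mm thick, slippery (friction about 0.12): four slots 15 mm wide in y, running along x, between three lands 19 mm wide at y = -34, 0 and +34 mm. Nuts slide off the lands into the slots only when the sieve is jerked: well over 1.5 m/s2
- sieve_grip (a point): middle of the bail's black rubber grip, 88 mm above the sieve's underside, over its centre; the grip is 70 mm long (x), 14 mm wide (y), 18 mm high (z), free all round
- tray: shallow black tray, fixed to the bench, empty: outside 196 x 196 mm, inside 188 x 188 mm, floor 4 mm thick, rim 17 mm high. Origin: centre of its underside, axes along its sides, turned up to 0.25 rad
- nut_1: one of six brass hexagon nuts, 10 mm across, 6 mm high, 12 g; origin: centre of its underside. At the start it lies flat on a land of the sieve plate; it fits through the slots
- nut_2: one of six brass hexagon nuts, 10 mm across, 6 mm high, 12 g; origin: centre of its underside. At the start it lies flat on a land of the sieve plate; it fits through the slots
- nut_3: one of six brass hexagon nuts, 10 mm across, 6 mm high, 12 g; origin: centre of its underside. At the start it lies flat on a land of the sieve plate; it fits through the slots
- nut_4: one of six brass hexagon nuts, 10 mm across, 6 mm high, 12 g; origin: centre of its underside. At the start it lies flat on a land of the sieve plate; it fits through the slots
- nut_5: one of six brass hexagon nuts, 10 mm across, 6 mm high, 12 g; origin: centre of its underside. At the start it lies flat on a land of the sieve plate; it fits through the slots
- nut_6: one of six brass hexagon nuts, 10 mm across, 6 mm high, 12 g; origin: centre of its underside. At the start it lies flat on a land of the sieve plate; it fits through the slots
- knob_1: one of four black control knobs, 28 mm in diameter, 20 mm high, 22 g; origin: centre of its underside. Stands on the sieve plate; too big for the slots
- knob_2: one of four black control knobs, 28 mm in diameter, 20 mm high, 22 g; origin: centre of its underside. Stands on the sieve plate; too big for the slots
- knob_3: one of four black control knobs, 28 mm in diameter, 20 mm high, 22 g; origin: centre of its underside. Stands on the sieve plate; too big for the slots
- knob_4: one of four black control knobs, 28 mm in diameter, 20 mm high, 22 g; origin: centre of its underside. Stands on the sieve plate; too big for the slots
- parts_tray: small open black parts tray with blue capacitors, loose, 80 x 104 x 26 mm, near the right front of the bench, a bystander; origin: centre of its underside
- spool: blue spool of solder wire, loose, 74 x 62 x 76 mm, at the left of the bench, a bystander; origin: centre of its underside
- needle_pliers: needle pliers with black handles, loose, 134 x 43 x 11 mm, at the left of the bench, a bystander; origin: centre of its underside
Not all that is in view belongs to the job. What is shaped like the sieve but orange is not meant.

How it is judged:
By the outcome, as a careful person would: the job done as asked, in the order asked, and still so for the second after the job is handed in, with the robot touching nothing.
It also fails if it takes over 48 s, if anything falls off the work surface, if the arm or the gripper's body presses on something with over 40 N, if the wrist force passes 120 N, or if a joint passes its speed limit or range.

## Working session

There is one attempt and no reset: what is moved stays moved. The work goes in short steps, each a Python script; the robot and the scene stay as the last script left them, time stands still between calls to the robot, and variables do not carry over. Pictures are saved under pics/ and viewed, about 8 in all and at most 12, crops included, and the job is handed in when it is done.

```bash
ls; mkdir -p pics; python3 - <<'E'
from bench import *
import cv2, numpy as np
for n in ("top","scene"):
    im,d=get_image(n); cv2.imwrite(f"pics/{n}0.png",im[:,:,::-1]); np.save(f"{n}_d.npy",d); np.save(f"{n}_im.npy",im)
    m=camera_model(n); print(n,m["intrinsics"],m["k1"],np.round(m["cam_to_world"],3))
print(r.get_time(), r.get_ee_rot(), r.get_grip_width(), r.get_force(), r.grasp_offset)
E
```

```text
pics
top [[475.56988594   0.         319.9401279 ]
 [  0.         475.56988594 236.38301092]
 [  0.           0.           1.        ]] -0.05562779604695524 [[-4.000000e-03 -9.810000e-01  1.950000e-01  1.775000e+02]
 [-1.000000e+00  3.000000e-03 -7.000000e-03  1.212500e+02]
 [ 6.000000e-03 -1.950000e-01 -9.810000e-01  1.492857e+03]
 [ 0.000000e+00  0.000000e+00  0.000000e+00  1.000000e+00]]
scene [[513.14594612   0.         321.83428497]
 [  0.         513.14594612 245.74726677]
 [  0.           0.           1.        ]] -0.08180011275456366 [[-7.410000e-01 -5.040000e-01  4.430000e-01 -3.414380e+02]
 [-6.720000e-01  5.580000e-01 -4.870000e-01  9.762270e+02]
 [-2.000000e-03 -6.590000e-01 -7.520000e-01  1.453896e+03]
 [ 0.000000e+00  0.000000e+00  0.000000e+00  1.000000e+00]]
0.1 [-1.05940169e-04  2.30298693e-01  9.73119868e-01 -4.72976748e-04] 85.63258952842958 [0.37258765 0.1952147  0.4336627 ] 18.700000000000003
```

View pics/top0.png

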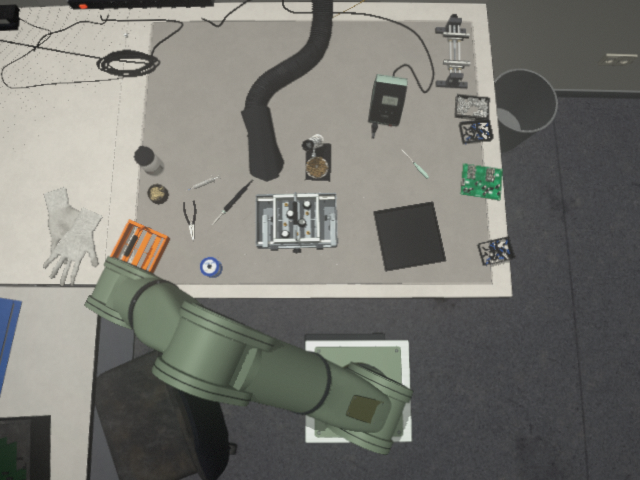

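View pics/scene0.png

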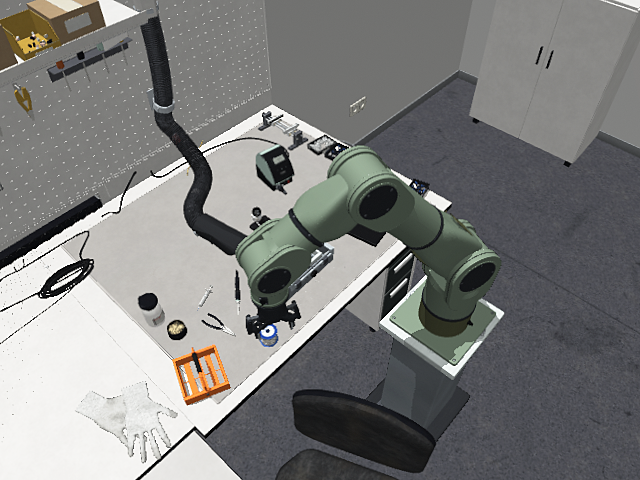

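The top view shows the grey sieve on its box at about (297,221) and the black tray at (410,236). The orange sieve at (140,247) is a decoy. The other black trays, at (477,130) and (494,250), are small parts trays. The hose end at (265,170) is close to the box. Next comes a close crop, plus measurements.

```bash
cat > h.py <<'E'
from bench import *
import cv2, numpy as np
def rays(cm,uv):
    uv=np.atleast_2d(np.asarray(uv,float)); K=np.array(cm["intrinsics"]); k=cm["k1"]
    p=cv2.undistortPoints(uv[:,None,:],K,np.array([k,0,0,0.]))[:,0]
    T=np.array(cm["cam_to_world"]); d=np.c_[p,np.ones(len(p))]@T[:3,:3].T
    return T[:3,3],d
def onplane(cm,uv,z):
    o,d=rays(cm,uv); return o+d*((z-o[2])/d[:,2])[:,None]
def cloud(cm,depth):
    v,u=np.mgrid[0:480,0:640]; o,d=rays(cm,np.c_[u.ravel(),v.ravel()])
    P=(o+d*depth.reshape(-1,1)).reshape(480,640,3); P[depth<=0]=np.nan; return P
E
python3 - <<'E'
from h import *
im=np.load("top_im.npy"); d=np.load("top_d.npy"); cm=camera_model("top")
P=cloud(cm,d); np.set_printoptions(precision=1,suppress=True)
c=im[130:270,235:450]; cv2.imwrite("pics/c1.png",cv2.resize(c,None,fx=3.7,fy=3.7,interpolation=cv2.INTER_CUBIC)[:,:,::-1])
for uv in [(297,221),(410,236),(265,170),(260,150),(285,90),(320,20),(318,160),(220,150)]: print(uv,P[uv[1],uv[0]])
# box: points 55..80 high region
m=np.zeros((480,640),bool); m[185:260,250:345]=1
b=m&(P[:,:,2]>40)&(P[:,:,2]<75)
rc=cv2.minAreaRect(P[b][:,:2].astype(np.float32)); print("box",rc)
# tray dark
hsv=cv2.cvtColor(im,cv2.COLOR_RGB2HSV)
t=np.zeros((480,640),np.uint8); t[195:280,365:455]=(hsv[195:280,365:455,2]<75)
t=cv2.morphologyEx(t,cv2.MORPH_OPEN,np.ones((5,5)))
cs,_=cv2.findContours(t,0,1); cc=max(cs,key=cv2.contourArea)[:,0]
print("tray",cv2.minAreaRect(onplane(cm,cc,12)[:,:2].astype(np.float32)))
E
```

```text
(297, 221) [494.8 179.  131.9]
(410, 236) [ 474.4 -177.5    3.9]
(265, 170) [652.2 275.9 132.7]
(260, 150) [718.1 293.  127.6]
(285, 90) [983.  227.9   7.3]
(320, 20) [1147.7  108.6  156.9]
(318, 160) [719.7 116.3  35.2]
(220, 150) [770.1 442.9  -1.8]
box ((506.9306640625, 184.23141479492188), (186.97171020507812, 250.08448791503906), 0.8743143677711487)
tray ((473.9096374511719, -172.87557983398438), (193.30384826660156, 193.41456604003906), 9.546675682067871)
```

View pics/c1.png

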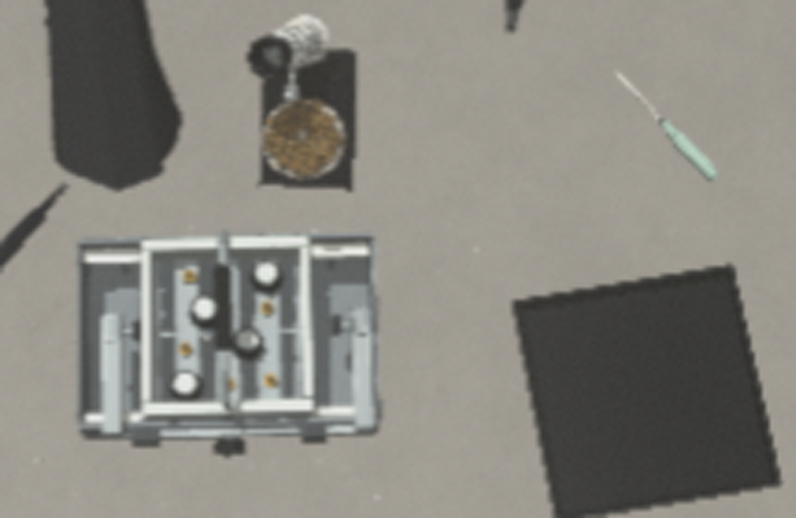

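The crop confirms the aluminium sieve: its black grip is at crop (225,305), with knobs and brass nuts on the plate. Its +y edge is near a stop at about (135,330), and the other stop is at about (340,325). I'll move above it and take a closer look with the wrist camera.

```bash
cat >> h.py <<'E'
def Q(th):  # tool down, jaws along world y turned by th
    b=np.pi/2+th/2; return [0,float(np.cos(b)),float(np.sin(b)),0]
np.set_printoptions(precision=2,suppress=True)
E
python3 - <<'E'
from h import *
r.reach([495,182,330],Q(0)); r.wait(0.1)
cm=camera_model("wrist"); im,d=get_image("wrist")
cv2.imwrite("pics/w1.png",im[:,:,::-1]); np.save("w_im.npy",im); np.save("w_d.npy",d)
import pickle; pickle.dump({k:np.array(v) for k,v in cm.items()},open("w_cm.pkl","wb"))
print(r.get_time(), r.get_ee_pos(), r.get_force(), cm)
E
```

```text
1.8 [494.71 182.77 329.81] [-0.51 -0.01 -0.06] {'intrinsics': array([[412.54,   0.  , 329.48],
       [  0.  , 412.54, 233.65],
       [  0.  ,   0.  ,   1.  ]]), 'k1': -0.02295793113791852, 'cam_to_world': array([[ -0.  ,   0.97,   0.26, 428.79],
       [  1.  ,   0.  ,   0.  , 183.18],
       [  0.  ,   0.26,  -0.97, 473.03],
       [  0.  ,   0.  ,   0.  ,   1.  ]])}
```

View pics/w1.png

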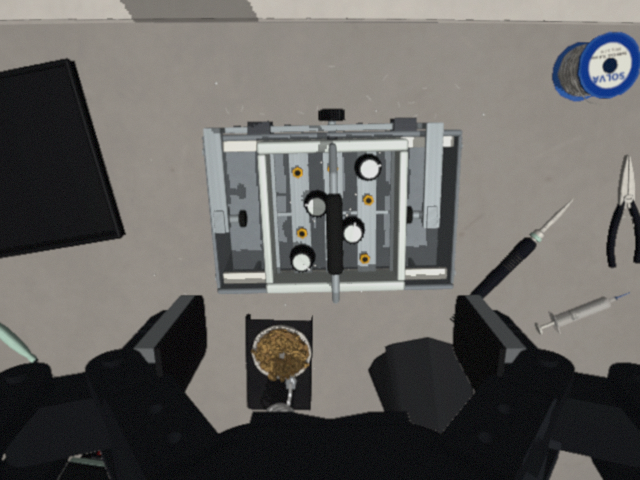

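The wrist view has +y to the right and +x down. The grip is at (334,234), the frame spans u 258–408, and the stops are at (243,218) and (410,214), with the +y one close. Next I'll compute poses from the depth image.

```bash
python3 - <<'E'
from h import *
import pickle
cm=pickle.load(open("w_cm.pkl","rb")); im=np.load("w_im.npy"); d=np.load("w_d.npy"); P=cloud(cm,d)
m=np.zeros((480,640),bool); m[110:300,195:470]=1
v=im.max(2)
def ra(s,n):
    q=P[s][:,:2].astype(np.float32); print(n,len(q),cv2.minAreaRect(q),"z",np.median(P[s][:,2]))
g=m&(P[:,:,2]>120)&(P[:,:,2]<155)
ra(g&(v<60),"grip"); ra(g,"bailtop")
f=m&(P[:,:,2]>80)&(P[:,:,2]<90)
f=cv2.morphologyEx(f.astype(np.uint8),cv2.MORPH_OPEN,np.ones((3,3)))>0; ra(f,"frame"); 
# frame edges: lines along the +-y sides, outer/inner mean
for a,b in((250,275),(398,415)):
    s=f.copy(); s[:,:a]=0; s[:,b:]=0; s[:155]=0; s[280:]=0
    q=P[s]; c=np.polyfit(q[:,0],q[:,1],1); print("side",c, q[:,0].mean(),q[:,1].mean())
# box walls at z 60..70
w=m&(P[:,:,2]>58)&(P[:,:,2]<72); ra(w,"walls")
for rr in ((283,297),):
    s=w.copy(); s[:rr[0]]=0; s[rr[1]:]=0; q=P[s]; c=np.polyfit(q[:,1],q[:,0],1); print("rear wall x=f(y)",c,q.mean(0))
h=m.copy(); print("floor z", np.nanmedian(P[60:100,200:400,2]))
# tray corner edge check, from top cam
im=np.load("top_im.npy"); P2=cloud(camera_model("top"),np.load("top_d.npy"))
t=np.zeros((480,640),bool); t[195:280,365:455]=1; t&=(P2[:,:,2]>9)&(P2[:,:,2]<25); ra2=cv2.minAreaRect(P2[t][:,:2].astype(np.float32)); print("tray rim",t.sum(),ra2)
E
```

```text
grip 1257 ((517.8638305664062, 187.41900634765625), (68.22396850585938, 13.812862396240234), 1.360211730003357) z 146.85860547015
bailtop 1935 ((515.9921264648438, 187.38784790039062), (139.34181213378906, 13.954282760620117), 1.412611722946167) z 145.92579600850212
frame 9132 ((511.470458984375, 179.2368621826172), (163.73728942871094, 223.11846923828125), 1.3583706617355347) z 85.29992609570573
side [  0.03 108.89] 516.3027554570994 121.94352823515482
side [  0.03 237.87] 513.4234368857304 253.09286360953854
walls 7745 ((508.44134521484375, 187.137451171875), (184.6688995361328, 256.92315673828125), 1.1102699041366577) z 65.67391895542329
rear wall x=f(y) [ -0.02 600.33] [596.47 179.04  67.58]
floor z 2.9368463919637406
tray rim 621 ((467.18927001953125, -177.44393920898438), (262.491943359375, 290.2356262207031), 0.2088465392589569)
```

```bash
python3 - <<'E'
from h import *
th=0.0245
r.reach([516.8,187.4,170],Q(th)); r.movel([516.8,187.4,119.3],velocity=120)
print(r.get_time(), r.get_ee_pos(), r.get_force())
r.move_gripper(5); r.wait(0.1)
print(r.get_time(), r.get_grip_width(), r.get_ee_pos())
for i in range(3): print(r.get_force(), r.get_wrist_torque())
E
```

```text
3.0667 [517.24 187.64 120.39] [1.16 0.62 1.06]
3.8167 12.900022734491126 [516.89 187.38 119.45]
[-1.09 -0.93  5.  ] [-0.14  0.08  0.03]
[-1.09 -0.93  5.  ] [-0.14  0.08  0.03]
[-1.09 -0.93  5.  ] [-0.14  0.08  0.03]
```

```bash
cat >> h.py <<'E'
TH=0.0245; D=np.array([-np.sin(TH),np.cos(TH),0]); C=np.array([516.8,187.4,119.3])
def s_of(p): return float((np.array(p)-C)@D)
def feel(sgn,s0,smax,thr=3.5,step=0.5,v=10):
    s=s0; log=[]; base=[]
    while abs(s-s0)<smax:
        s+=sgn*step; r.movel(C+s*D,velocity=v)
        f=float(np.array(r.get_force())@D)*-sgn; log.append((s,s_of(r.get_ee_pos()),f))
        if len(base)<4: base.append(f)
        elif f-np.median(base)>thr: break
    return np.array(log)
E
python3 - <<'E'
from h import *
t=r.get_time(); L=feel(1,0,14); print(L, r.get_time()-t, r.get_force())
E
```

```text
[[ 0.5   0.51 -0.33]
 [ 1.    1.01 -0.2 ]
 [ 1.5   1.43  1.19]
 [ 2.    1.68  1.93]
 [ 2.5   1.96  3.19]
 [ 3.    2.21  5.11]] 1.5 [ 0.25 -5.1   6.62]
```

The +y stop is felt at s ≈ 1.2–1.5 mm, which fits the picture. Now the other one, which I expect near −18.5 mm.

```bash
python3 - <<'E'
from h import *
t=r.get_time(); r.movel(C-14*D,velocity=40); print(s_of(r.get_ee_pos()),r.get_force())
L=feel(-1,-14,8); print(L, r.get_time()-t, r.get_force(),r.get_time())
E
```

```text
-14.49165736277108 [-0.65 -0.43  5.06]
[[-14.5  -14.74  -0.  ]
 [-15.   -15.19   0.41]
 [-15.5  -15.66   0.23]
 [-16.   -16.18   0.3 ]
 [-16.5  -16.64  -0.1 ]
 [-17.   -17.15   0.88]
 [-17.5  -17.65  -0.47]
 [-18.   -18.16  -0.32]
 [-18.5  -18.65   0.12]
 [-19.   -18.98   1.14]
 [-19.5  -19.23   2.87]
 [-20.   -19.53   4.99]] 3.575 [-0.68  4.98  4.68] 8.8917
```

Contacts are at about +1.25 and −18.75 mm, which is 20.0 mm of travel with its middle at −8.75. Next, a short shake test to see stroke times and overshoot.

```bash
python3 - <<'E'
from h import *
M=-8.75
r.movel(C+M*D,velocity=40)
for a,v in ((5,60),(5,100),(-5,100),(5,150),(-5,150),(6,200),(-6,200),(6,300),(-6,300)):
    t=r.get_time(); r.movel(C+(M+a)*D,velocity=v); t1=r.get_time()
    print(a,v,round(t1-t,3), round(s_of(r.get_ee_pos())-M,2), np.array(r.get_force()), np.abs(r.get_qd()).max())
print(r.get_time())
E
```

```text
5 60 0.25 5.07 [-0.75  1.21  6.08] 0.0040917818236147424
5 100 0.25 4.86 [-0.3   0.53  6.7 ] 0.0020915319037254454
-5 100 0.25 -6.04 [ 0.39 -0.59  5.83] 0.007269239966825619
5 150 0.25 5.28 [-0.21  1.05  7.45] 0.00920537755928829
-5 150 0.25 -6.08 [ 0.02 -2.06  6.72] 0.007152264231491874
6 200 0.25 6.29 [-0.24  1.5   7.27] 0.008090461016897116
-6 200 0.25 -7.26 [-0.27 -1.12  7.94] 0.009790216053620656
6 300 0.25 6.22 [0.27 0.94 7.79] 0.010351139714114846
-6 300 0.25 -7.36 [-1.01  0.35  7.23] 0.009602143077831865
11.575
```

```bash
python3 - <<'E'
from h import *
M=-8.75; q=Q(TH)
J={a:solve_ik(list(C+(M+a)*D),q) for a in (-5,5,-6,6)}
print(np.array(J[5])-np.array(J[-5]), np.array(J[5])-r.get_joint_positions())
for a in (5,-5,5,-5,6,-6):
    t=r.get_time(); r.goto_joints(J[a]); t1=r.get_time()
    print(a,round(t1-t,3), round(s_of(r.get_ee_pos())-M,2), np.array(r.get_ee_pos()),np.array(r.get_force()))
print(r.get_time())
cm=camera_model("wrist"); im,d=get_image("wrist"); cv2.imwrite("pics/w2.png",im[:,:,::-1])
E
```

```text
[-0.02  0.    0.   -0.01 -0.    0.01 -0.01] [-0.02  0.    0.   -0.01 -0.    0.01 -0.01]
5 0.25 5.14 [516.94 183.79 119.43] [-0.47  0.59  7.93]
-5 0.25 -6.29 [517.32 172.37 119.41] [ 0.   -0.53  7.41]
5 0.25 5.06 [516.94 183.71 119.44] [-0.32  1.34  7.98]
-5 0.25 -6.28 [517.32 172.38 119.45] [-0.01 -1.32  7.34]
6 0.25 6.11 [516.88 184.77 119.43] [0.16 0.58 7.72]
-6 0.25 -7.44 [517.35 171.22 119.41] [ 0.24 -1.19  6.6 ]
13.075
```

View pics/w2.png

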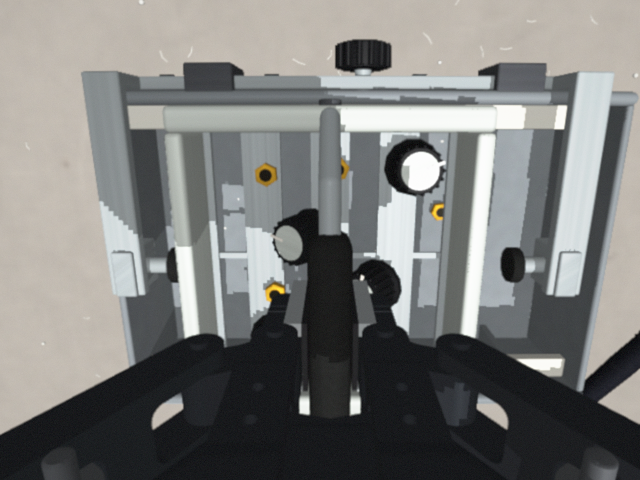

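Three nuts are visible on the lands, at (265,175), (275,293) and (440,212). One more is partly hidden at (343,170), and the (440,212) one has crept to its land's edge. The stops at (172,265) and (512,265) are clear of the frame. The shaking works, so I'll keep going.

```bash
python3 - <<'E'
from h import *
M=-8.75; E=[]
for i in range(10):
    for a in (7,-6):
        r.movel(C+(M+a)*D,velocity=250); E.append((s_of(r.get_ee_pos())-M, *r.get_force()))
E=np.array(E); print(E[::2].round(2)[:3],E[1::2].round(2)[:3],np.abs(E).max(0), r.get_time())
im,d=get_image("wrist"); cv2.imwrite("pics/w3.png",im[:,:,::-1])
E
```

```text
[[ 7.21  0.57  0.27  9.12]
 [ 7.21 -0.29  1.17  9.25]
 [ 7.18 -0.22  2.19  9.36]] [[-7.53 -0.41 -1.18  8.39]
 [-7.49  0.48 -0.82  8.01]
 [-7.53  1.05 -1.5   8.7 ]] [7.61 1.05 2.19 9.41] 18.125
```

View pics/w3.png

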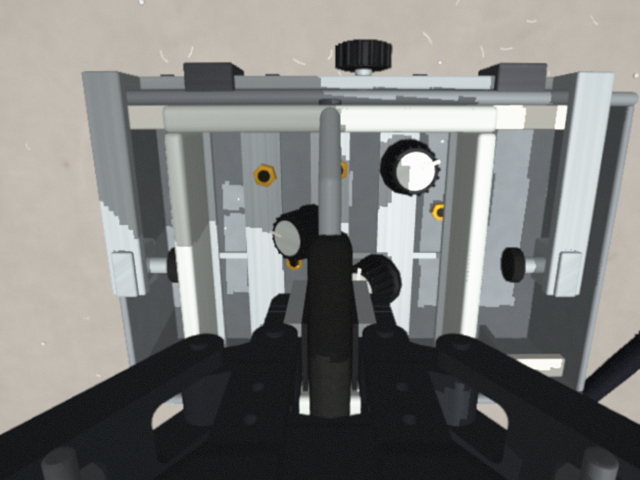

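The nut at (265,175) is still on its land. The ones at (440,212) and (294,263) look smaller and so are probably lying on the box floor. My strokes are near-symmetric, so I'll check how stroke time depends on speed and stroke length to get more jerk.

```bash
python3 - <<'E'
from h import *
M=-8.75
for a,v in ((8,40),(-7,80),(8,120),(-7,200),(8,400),(-7,800)):
    p0=s_of(r.get_ee_pos()); t=r.get_time(); r.movel(C+(M+a)*D,velocity=v); t1=r.get_time()
    print(a,v,round(t1-t,3), round(s_of(r.get_ee_pos())-M,2), np.array(r.get_force()))
try:
    # does a force threshold cut a move short / how long does it take
    for a,f in ((8,3),(-7,3)):
        t=r.get_time(); x=r.movel(C+(M+a)*D,velocity=400,max_force=f); print(x,r.get_time()-t, s_of(r.get_ee_pos())-M, np.array(r.get_force()))
except Exception as e: print(e)
print(r.get_time())
im,d=get_image("wrist"); cv2.imwrite("pics/w4.png",im[:,:,::-1]); np.save("w4d.npy",d)
P=cloud(camera_model("wrist"),d)
hsv=cv2.cvtColor(im,cv2.COLOR_RGB2HSV); m=cv2.inRange(hsv,(12,120,90),(28,255,255))
n,l,st,ce=cv2.connectedComponentsWithStats(m)
for i in range(1,n):
    if st[i,4]>15: print(ce[i],st[i],np.nanmedian(P[l==i],0))
E
```

```text
8 40 0.5 7.6 [-0.31  0.35  8.23]
-7 80 0.333 -8.37 [-0.24 -1.68  8.19]
8 120 0.275 8.06 [-0.41  1.1   8.85]
-7 200 0.25 -8.67 [-1.06 -1.27  8.08]
8 400 0.25 8.22 [0.09 1.62 7.9 ]
-7 800 0.25 -8.65 [-0.42 -0.49  8.11]
False 0.25 8.246123081172119 [-0.94  0.94  8.03]
False 0.25 -8.62390061885969 [ 0.82 -1.11  8.29]
20.5333
[287.26 164.83] [283 156  10  19 159] [476.21 144.5   13.27]
[438.01 210.69] [433 203  11  17 114] [502.54 238.71   9.23]
[296.12 263.7 ] [288 257  16  14 105] [540.26 150.62   9.45]
```

The arm's shortest stroke is 0.1 s, so longer strokes jerk harder. After these, all three visible nuts lie on the box floor (z ≈ 9–13). The others are hidden under the bail and gripper, so I'll continue with 15 mm strokes.

```bash
python3 - <<'E'
from h import *
M=-8.75; E=[]
for i in range(9):
    for a in (8,-7):
        r.movel(C+(M+a)*D,velocity=400); E.append((s_of(r.get_ee_pos())-M, *r.get_force()))
E=np.array(E); print(np.abs(E).max(0), r.get_time(), r.get_ee_pos())
im,d=get_image("wrist"); im2,d2=get_image("top"); im3,d3=get_image("scene")
big=np.vstack([np.hstack([cv2.resize(im2[180:265,250:350],(400,340),interpolation=cv2.INTER_CUBIC),cv2.resize(im3[220:320,240:340],(400,340))]),cv2.resize(im[60:420,60:640],(800,260*1))])
cv2.imwrite("pics/m5.png",big[:,:,::-1])
P=cloud(camera_model("wrist"),d)
hsv=cv2.cvtColor(im,cv2.COLOR_RGB2HSV); m=cv2.inRange(hsv,(12,120,60),(28,255,255))
n,l,st,ce=cv2.connectedComponentsWithStats(m)
for i in range(1,n):
    if st[i,4]>8: print(ce[i],st[i],np.nanmedian(P[l==i],0))
E
```

```text
[8.67 0.73 2.4  9.75] 25.0833 [517.37 170.   119.44]
[287.48 164.81] [283 156  10  18 166] [476.19 144.83  13.07]
[437.99 210.65] [433 203  11  17 113] [502.48 238.89   9.21]
[295.94 263.72] [288 258  16  13 108] [540.13 150.62   9.4 ]
```

View pics/m5.png

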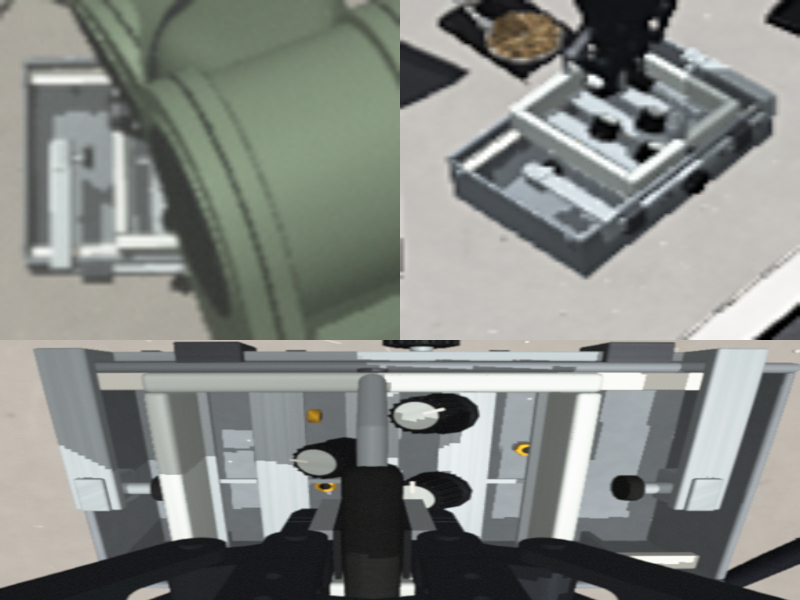

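The scene crop (upper right) shows no brass on the visible part of the plate. Three nuts are still unaccounted for: two were on the centre land and one was under the gripper. There is time to let go and check from the side.

```bash
python3 - <<'E'
from h import *
r.move_gripper(85); p=np.array(r.get_ee_pos())
r.movel([p[0],p[1],165],velocity=200); r.reach([497,243,315],Q(TH))
im,d=get_image("wrist"); cm=camera_model("wrist"); P=cloud(cm,d); np.save("w6d.npy",d); np.save("w6i.npy",im)
hsv=cv2.cvtColor(im,cv2.COLOR_RGB2HSV); m=cv2.inRange(hsv,(12,120,60),(28,255,255)); m[310:]=0
n,l,st,ce=cv2.connectedComponentsWithStats(m)
for i in range(1,n):
    if st[i,4]>5: print(ce[i],st[i],np.nanmedian(P[l==i],0))
g=(P[:,:,2]>125)&(P[:,:,2]<155)&(im.max(2)<60); g[310:]=0
n,l,st,ce=cv2.connectedComponentsWithStats(g.astype(np.uint8)); i=1+np.argmax(st[1:,4])
print("grip",cv2.minAreaRect(P[l==i][:,:2].astype(np.float32)), ce[i])
cv2.imwrite("pics/w6.png",cv2.resize(im[80:310,60:400],None,fx=2.3,fy=2.3,interpolation=cv2.INTER_CUBIC)[:,:,::-1]); print(r.get_time(), r.get_ee_pos())
E
```

```text
[329.62 191.56] [328 187   5  10  34] [502.9  242.93   8.82]
grip ((517.8029174804688, 170.8914337158203), (67.62945556640625, 14.553526878356934), 1.6325887441635132) [238.98 234.14]
27.0583 [496.9  242.45 313.76]
```

View pics/w6.png

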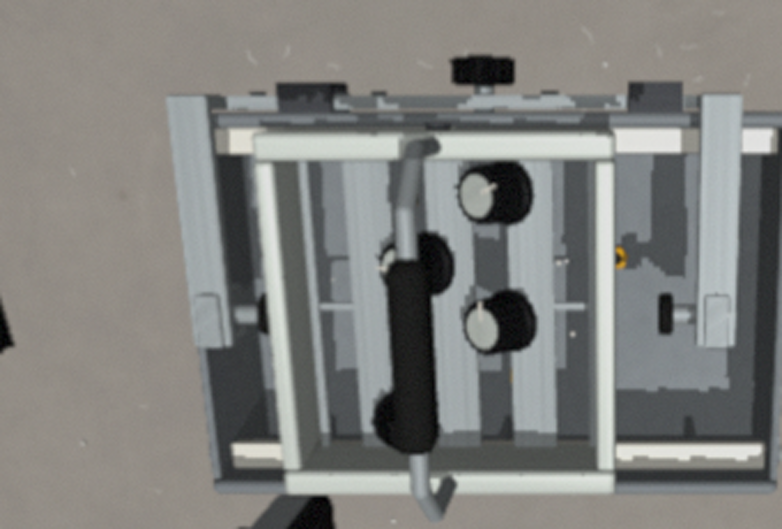

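The three lands are clear of brass, and the grip hides only a slot. I'll check the faint orange speck at crop (512,378) in the saved data.

```bash
python3 - <<'E'
from h import *
im=np.load("w6i.npy"); P=cloud(camera_model("wrist"),np.load("w6d.npy"))
x=im.astype(int); m=(x[:,:,0]-x[:,:,2]>25); m[310:]=0; m[:,:130]=0; m[:110]=0
for v,u in np.argwhere(m): print(u,v,x[v,u],P[v,u])if u<325 else 0
print(P[244,278:288])
E
```

```text
282 243 [128 120 101] [563.53 190.32   6.6 ]
282 244 [128 119  99] [563.77 190.68   9.8 ]
282 245 [129 121 102] [565.27 190.55   8.72]
[[565.85 185.33   3.14]
 [566.15 186.34   2.04]
 [565.4  187.78   4.49]
 [565.72 188.79   3.29]
 [563.77 190.68   9.8 ]
 [550.15 196.9   55.68]
 [549.43 198.17  58.03]
 [550.16 198.9   55.48]
 [550.2  199.89  55.25]
 [549.86 201.02  56.31]]
```

The speck is a nut on the box floor (z ≈ 9), so the plate is clear. I'll cross-check the tray using the first wrist view, then regrasp and lift.

```bash
python3 - <<'E'
from h import *
import pickle
cm=pickle.load(open("w_cm.pkl","rb"))
c=onplane(cm,[(73,60),(124,236)],17)[:,:2]; print(c, np.linalg.norm(c[0]-c[1]))
e=c[1]-c[0]; e/=np.linalg.norm(e); th=np.arctan2(e[1],e[0]); print("tray th",th,"centre",c.mean(0)-98*np.array([-np.sin(th),np.cos(th)]))
r.reach([517.3,170.4,168],Q(TH)); r.movel([517.3,170.4,119.6],velocity=120)
r.move_gripper(5); print(r.get_grip_width(), r.get_ee_pos(), r.get_force(), r.get_time())
r.movel([517.3,170.4,150],velocity=70); print(r.get_force(), r.get_grip_width(), r.get_ee_pos(),r.get_time())
im,d=get_image("scene"); cv2.imwrite("pics/s7.png",cv2.resize(im[200:330,220:380],None,fx=4,fy=4)[:,:,::-1])
E
```

```text
[[364.06 -83.35]
 [553.87 -53.1 ]] 192.20458067652854
tray th 0.15803089162996714 centre [ 474.39 -165.  ]
13.175745821992612 [517.39 170.41 119.76] [-0.11 -0.57  3.52] 28.9583
[-0.05  0.27 -6.02] 13.108325554463354 [517.16 170.34 149.83] 29.5417
```

View pics/s7.png

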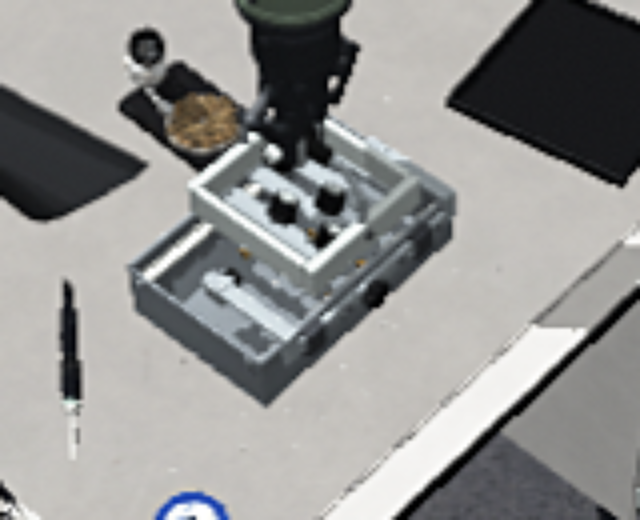

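The sieve is lifted level and the nuts can be seen in the box. Two open points: the tray centre differs by 8 mm between the two views, and one orange dot is at crop (310,232). I'll pause midway and measure both.

```bash
python3 - <<'E'
from h import *
r.movel([517.3,170.4,200],velocity=150)
r.movel([505,65,290],Q(0.09),velocity=200); r.wait(0.05)
cm=camera_model("wrist"); im,d=get_image("wrist"); P=cloud(cm,d); im2,d2=get_image("scene"); P2=cloud(camera_model("scene"),d2)
print(r.get_time(), r.get_ee_pos(), r.get_force())
x=im2.astype(int); m=((x[:,:,0]-x[:,:,2]>40)).astype(np.uint8); n,l,st,ce=cv2.connectedComponentsWithStats(m)
for i in range(1,n):
    p=np.nanmedian(P2[l==i],0)
    if 350<p[0]<620 and -50<p[1]<330: print("brass",ce[i],st[i,4],p)
t=((im.max(2)<70)&(np.abs(P[:,:,2]-10)<15)&(P[:,:,1]<-40)).astype(np.uint8)
t=cv2.morphologyEx(t,cv2.MORPH_OPEN,np.ones((5,5)))
n,l,st,ce=cv2.connectedComponentsWithStats(t); i=1+np.argmax(st[1:,4]); print(st[i])
q=P[l==i]; np.save("q.npy",q); print("tray wrist",cv2.minAreaRect(q[:,:2].astype(np.float32)), np.nanmedian(q,0))
cs,_=cv2.findContours((l==i).astype(np.uint8),0,1); cc=max(cs,key=cv2.contourArea)[:,0]
print("plane12",cv2.minAreaRect(onplane(cm,cc,12)[:,:2].astype(np.float32)))
o=im.copy(); cv2.drawContours(o,[cc[:,None]],-1,(255,0,0),1)
cv2.imwrite("pics/w8.png",np.vstack([o,cv2.resize(im2[180:330,200:450],(640,384))])[:,:,::-1][::1]); 
cv2.imwrite("pics/w8.png",cv2.resize(cv2.imread("pics/w8.png"),None,fx=.69,fy=.69))
E
```

```text
31.0667 [504.77  65.88 289.22] [-0.25  0.29 -5.1 ]
brass [296.71 258.43] 7 [537.1  146.52   8.87]
brass [282.4 262.3] 10 [563.22 196.6    8.16]
brass [309.33 265.33] 3 [479.24 141.36   9.7 ]
brass [301. 273.] 1 [479.02 185.78   7.86]
[    0    24   190   218 34311]
tray wrist ((474.80145263671875, -169.12547302246094), (196.29078674316406, 197.69325256347656), 9.539741516113281) [ 464.72 -180.56    4.59]
plane12 ((474.9425048828125, -171.24508666992188), (198.19668579101562, 201.0853729248047), 9.504720687866211)
```

View pics/w8.png

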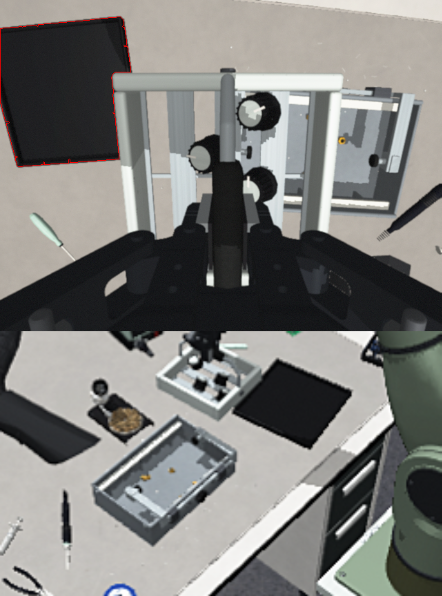

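Four knobs are in the sieve with no brass on its plate, and four nuts are visible in the box from this camera (a fifth was seen from the wrist). The tray centre comes out at about (474.8, −169.8), turned 0.166 rad. I'll place it there.

```bash
python3 - <<'E'
from h import *
th=0.1662; X,Y=474.8,-169.8
r.movel([X,Y,150],Q(th),velocity=170)
r.movel([X,Y,79],velocity=100); print(r.get_time(), r.get_force(), r.get_ee_pos())
print(r.movel([X,Y,71.5],velocity=30,max_force=6), r.get_ee_pos(), r.get_force())
r.move_gripper(85); p=np.array(r.get_ee_pos()); print(p,r.get_time())
r.movel([p[0],p[1],130],velocity=150); r.reach([480,-40,320],Q(0.1)); r.wait(0.1)
print(r.get_time(), r.get_force())
cm=camera_model("wrist"); im,d=get_image("wrist"); P=cloud(cm,d); im2,d2=get_image("top"); P2=cloud(camera_model("top"),d2)
for I,PP,nm in ((im,P,"wrist"),(im2,P2,"top")):
    f=(PP[:,:,2]>33)&(PP[:,:,2]<46)&(np.abs(PP[:,:,0]-475)<130)&(np.abs(PP[:,:,1]+170)<130)&(I.min(2)>110)
    q=PP[f][:,:2].astype(np.float32); print(nm,"frame",len(q),cv2.minAreaRect(q) if len(q)>20 else 0, np.median(PP[f][:,2]))
    x=I.astype(int); m=((x[:,:,0]-x[:,:,2]>40)).astype(np.uint8); n,l,st,ce=cv2.connectedComponentsWithStats(m)
    for i in range(1,n):
        p=np.nanmedian(PP[l==i],0)
        if 350<p[0]<610 and -280<p[1]<330: print("brass",ce[i],st[i,4],p)
a=im[:,:450]; b=cv2.resize(im2[185:275,250:450],(800,360),interpolation=cv2.INTER_CUBIC)[:, :]
cv2.imwrite("pics/f9.png",np.vstack([cv2.resize(a,(450,480))[0:240].repeat(1,0) if False else cv2.copyMakeBorder(cv2.resize(a[:310],(348,240)),0,0,0,452,0),b])[:,:,::-1])
E
```

```text
33.6917 [ 0.18 -0.9  -5.84] [ 475.04 -169.81   79.48]
True [ 475.13 -169.91   72.77] [-1.18  0.43 -5.01]
[ 474.77 -169.81   72.75] 34.6583
36.2083 [-1.03  0.44  0.18]
wrist frame 4411 ((476.4488525390625, -168.830322265625), (149.84693908691406, 140.55364990234375), 9.659143447875977) 40.291473638603975
brass [494.96 199.68] 56 [476.67 143.17  13.31]
brass [532.4  199.92] 77 [472.68 187.2    9.08]
brass [571.59 230.51] 75 [503.05 239.83   9.22]
brass [487.17 252.36] 72 [538.17 147.84   9.37]
brass [524.97 277.64] 123 [564.34 199.01  10.36]
top frame 52 ((482.86785888671875, -101.69390869140625), (74.10594177246094, 8.149776458740234), 9.644935607910156) 38.24441740245334
brass [293.33 208.67] 15 [564.55 197.17   9.  ]
brass [308.4 216.6] 10 [538.51 147.46   6.31]
brass [280.17 227.33] 6 [503.14 238.57   5.69]
brass [310.5 235.5] 4 [476.14 141.04   7.38]
brass [296.29 236.86] 7 [472.03 187.1    6.98]
```

View pics/f9.png

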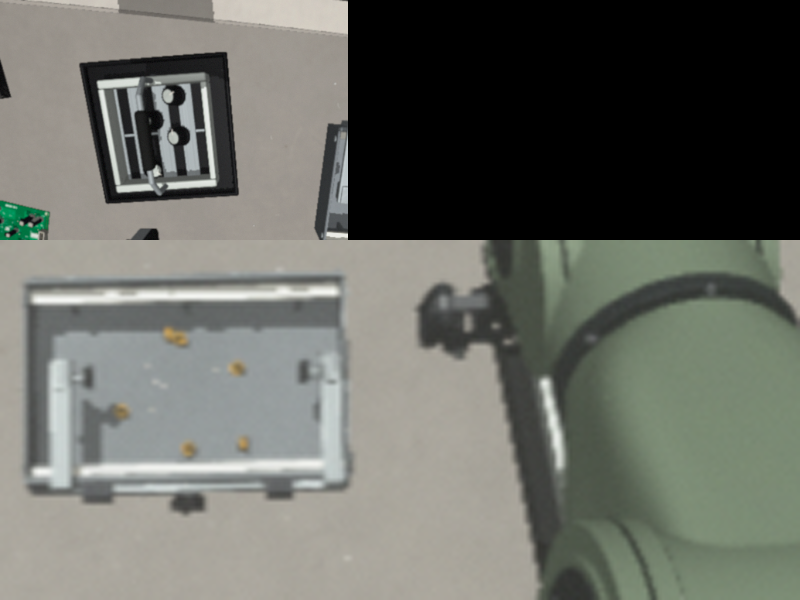

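The box holds six nuts: five blobs, and the one at (175,335) is two nuts touching, with about double area. The sieve stands flat (frame top z ≈ 40 mm) in the middle of the tray with its knobs. Handing in.

```bash
python3 -c "
from bench import *
print(close_job(), r.get_time())"
```

```text
the job is handed in; nothing more can be done
the job is handed in; nothing more can be done
```

I handed the job in at about 36 s on the robot's clock, against the 48 s limit. The nuts are in the catch box, and the sieve stands in the middle of the tray with the knobs in it.

**Feeling for the stops:** I took the sieve by its grip and slid it softly against each stop, at about 5 N. They stood at +1.25 and −18.75 mm from the start, so the 20 mm of free travel was centred at −8.75 mm.

**Shaking:** I shook it about that middle with strokes of 10 to 15 mm. Readings at the end of each stroke stayed within ±8.7 mm and about 2 N along the travel. I could not sample during a stroke, so brief peaks were not measured.

**Checking the nuts:** Partway through I let go and looked from the side. No nut showed on the plate. I then took hold again, lifted the sieve and set it down.

**Last checks:**
- **Nuts:** five brass blobs lie on the box floor, and I read one of them as two nuts touching, since it is about twice the area. That makes six, but the sixth was never seen on its own.
- **Knobs:** I saw four in the sieve after shaking. In the last picture three are clear and the grip partly hides the fourth.
- **Placement:** the sieve is within about 2 mm of the tray's middle by the wrist camera and squared to it. It stands flat, with the frame top about 40 mm up.
- **Disagreement:** early estimates of the tray's position differed by 8 mm. I settled this with a closer wrist view; afterwards the cameras agreed to 2–4 mm.

I did not touch anything else on the bench.

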